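# Bar a sheet-steel cover down in the sanding fixture

### The job

Get the folded steel cover ready for sanding: set it open side down over the grey former of the fixture so that it stands fully down on the green plate, lay the aluminium hold-down bar across the two dark supports so that it lies flat in both notches with both ends sticking out past their supports, and then swing the red keeper fully home over the bar. Set the parts down rather than dropping them, and leave the other things on the bench where they are.

Things in the scene. Friction and masses are not known exactly. Their poses are not given: they have to be found in the camera images.
- fixture: Fixture fixed to the bench. Origin under the centre of its green base plate, 140 (x) x 210 (y) x 12 mm high. On its centre a grey former 92 (x) x 34 (y), top 37 mm above the bench. At y = +76 and -76 mm two dark steel supports, each 110 (x) x 24 (y), tops 55 mm above the bench, each with a notch at x = 0. The keeper's upright pivot is at x = +40, y = +76 mm.
- notch_a (a point): Centre of the notch floor of the support at the fixture's y = +76 mm (the keeper's), 45 mm above the bench. The notch runs along the fixture's y, open at both ends and above, 32 mm wide at its floor, flaring to 44 mm at its top.
- notch_b (a point): The same for the other support, at y = -76 mm; same axes as the fixture.
- cover: Folded sheet-steel cover, 110 (x) x 50 (y) x 30 mm (z), an upturned tray with blue film on its closed top, open below, walls 3 mm, inside 104 x 44 x 27 mm deep; 240 g. Origin at the centre of its open underside, z up. It starts on the bench open side down; in the fixture its long side lies along the fixture's x.
- bar: Aluminium hold-down bar 200 mm (y) x 25 (x) x 12 (z), with an orange grip block on its middle, 60 (y) x 18 (x), rising 35 mm above the bar's top; 250 g. Origin at the centre of its underside, z up. It starts on the bench, grip up. Laid in the notches, its underside is 45 mm above the bench.
- keeper (a joint): Angle of the red keeper about its upright pivot, rad: 0 = home, lying across the bar's end (pointing to the fixture's -x from the pivot); grows as it swings out, 1.57 points to the fixture's +y; stop at 2.1. Stays where left. The arm is 18 mm wide, its underside 60 and its top 68 mm above the bench.
- keeper_knob (a point): Centre of the top of the red knob on the keeper's free end, 65 mm from the pivot; the knob is 20 mm across and 26 mm tall, its top 94 mm above the bench.
- discs: Bystander, to be left alone: stack of blue and white abrasive discs, 116 mm across, 15 high; origin under it
- wrench: Bystander, to be left alone: steel wrench 190 mm long; origin under it
- tape: Bystander, to be left alone: black roll of tape, 90 mm across, 25 high; origin under it
- solvent: Bystander, to be left alone: amber bottle, 64 mm across, 170 high; origin under it
- brush: Bystander, to be left alone: hand brush 200 mm long; origin under it
- markers: Bystander, to be left alone: grey cup of markers, 72 mm across, about 140 high; origin under it
Things that resemble listed ones, but are neither listed nor needed, are in the scene too. Several things have the shape of the cover; the one meant has the colours described above.

How it is judged:
By the outcome, as a careful person would: the job done as asked, in the order asked, and still so for the second after the job is handed in, with the robot touching nothing.
It also fails if it takes over 72 s, if anything falls off the work surface, if the arm or the gripper's body presses on something with over 40 N, if the wrist force passes 120 N, or if a joint passes its speed limit or range.

### The arm

A 7-joint arm with a two-finger parallel gripper is mounted at the origin on the work surface. World frame = base frame: x ahead of the robot, y to its left, z up, the work surface at z = 0. Lengths are in m, angles in rad, forces in N, time in s.
With the tool pointing down it reaches from about 0.425 to 0.925 m from the base axis. Payload 6.8 kg.
Tool frame: the origin (TCP) lies between the finger pads; the fingertips stand r.tips_ahead ahead of it and the grasp point (between the pads) lies 5 mm behind it (r.tips_ahead is the distance from the TCP to the fingertips, in m); z points along the fingers, y is the line along which they close (so a half turn about z gives the same grasp; the last joint's range is limited). The gripper opens to 85 mm and grips with 20 to 120 N. Pads are 22 mm wide; open, the fingers measure 114 mm over their backs; the gripper's body (76 mm by 85 mm) begins 54 mm behind the grasp point. The pads swing forward as they close: fully open they stand 13 mm farther back than shut.
Start: joints at [1.103, 0.477, 0.022, 1.555, -0.011, 1.109, -0.083], TCP at [0.238, -0.632, 0.245] pointing down, gripper open.
Joint ranges: [-2.96, 2.96], [-0.34, 2.1], [-1.41, 1.46], [0.24, 2.44], [-1.37, 4.51], [0.17, 1.92], [-2.96, 2.96]. Speed limits (rad/s): [2.39, 2.39, 3.14, 3.14, 3.14, 3.14, 3.14].

### API

Orientations are given as a rotation vector (axis times angle).
In Python, from bench import r gives the robot as it stands.
- The arm moves only by the tool move_arm, never from a script. Its argument "rows" is one flat list of numbers, 4 for each row, row after row: the shift along the tool's x, y, z in cm, then the turn about the tool's z in degrees. In form: [tx, ty, tz, twist, tx, ty, tz, twist, ...]. A call has 1 to 10 rows; each row is the pose to reach, as a shift and turn from the pose commanded when the call began, along the tool's axes at that moment; what a row does not reach only later rows make up. A row lasts 1/8 s, in which the tool goes at most 62.5 mm and 10.7 degrees, less where a joint would pass 70% of its speed; a pose out of reach is approached as far as the arm can. A call with a gripper value outside its range is refused whole. "fingers" is the opening, from 0 (shut) to 1 (fully open), set as the call begins (left out, the last holds). The fingers move at their own pace and stop on an object; "newtons" is the grip in N (left out, the last holds). Time passes only in rows, so rows that repeat a pose let the fingers close. It gives the time, the measured TCP pose, the force, the opening and the grip force at its end, in the units of the state.
- r.get_obs(): the state, without advancing time (a new reading comes with each control period).
- r.grab_frame(name): name is "side" or "top" or "wrist"; returns the picture (384x512x3 uint8, blue, green, red); there is no depth.
- r.camera_params(name): a dict with "fx", "fy", "cx", "cy" (pixels), "world_from_camera" (4x4, takes a point from camera to world coordinates). Camera axes: x right, y down, z forward; pixel columns grow to the right and rows downward; lengths in m; the calibration is good to about 2 mm. A picture is of the moment at which its call begins: read the wrist's pose just before it. camera_params takes no time and is no camera call; for the wrist camera it gives the pose at the moment of the call.
- r.hand_in(): hands the job in; it is judged then, once.
The state is a dict: "clock": time; "joints": joint angles; "qvel": joint speeds; "tau": joint torques, N m; "tcp_pos": TCP position; "orientation": TCP orientation; "contact_force": force on the tool from outside, world axes, zero at the start; "moment": the same for the moment, N m; "grip_width": finger opening in m; "gripper_force": force on a finger pad.
Only numpy, scipy, OpenCV 4.12 (cv2) and the standard library are available. Lean on these libraries where they do the work, as an engineer would, in place of code of your own. Each camera call takes 0.05 s, during which the arm holds its last target. There are 200 camera calls.

## Working session

There is one attempt and no reset: what is moved stays moved. The work goes in short steps, Python scripts to look and compute and a tool call to move; the robot and the scene stay as the last step left them, time stands still between calls to the robot, and variables do not carry over. Pictures are saved under pics/ and viewed, at most 10 in all, crops included, and the job is handed in when it is done.

Besides the shell and the picture viewer there is one more tool, called after ">>>" as a command line: name --argument value ..., lists and objects as JSON in quotes. move_arm: Moves the arm, as the interface text tells. Its arguments: {"type":"object","properties":{"rows":{"type":"array"},"fingers":{"type":"number"},"newtons":{"type":"number"}},"required":["rows"]}

```bash
mkdir -p pics; ls; python3 - <<'E'
from bench import r
import cv2,numpy as np
o=r.get_obs();print(o['clock'],o['tcp_pos'],o['orientation'],o['grip_width'],r.tips_ahead)
for n in("top","side","wrist"):
    p=r.camera_params(n);print(n,p['fx'],p['fy'],p['cx'],p['cy']);print(np.round(p['world_from_camera'],4).tolist())
for n in("top","side"):
    f=r.grab_frame(n);cv2.imwrite(f'pics/{n}0.png',f)
E
```

```text
pics
0.0 [ 0.23745792 -0.63124201  0.24432004] [-3.08911462e+00 -5.61887394e-01  7.29334174e-04] 0.08503851126009355 0.014
top 487.34238710375377 487.34238710375377 253.0433522432668 192.79693209735578
[[0.0279, -0.9806, 0.1939, 0.2914], [-0.9996, -0.027, 0.0074, 0.0519], [-0.002, -0.194, -0.981, 1.5644], [0.0, 0.0, 0.0, 1.0]]
side 472.665417014525 472.665417014525 265.9912996266554 192.37528185380017
[[-0.9354, -0.2105, 0.2839, 0.1108], [-0.3532, 0.5879, -0.7278, 1.1977], [-0.0137, -0.7811, -0.6243, 1.0634], [0.0, 0.0, 0.0, 1.0]]
wrist 336.61517748027927 336.61517748027927 252.63272836407515 194.1909220165536
[[0.3506, -0.885, -0.3064, 0.3164], [-0.9365, -0.3318, -0.1133, -0.6021], [-0.0014, 0.3267, -0.9451, 0.3726], [0.0, 0.0, 0.0, 1.0]]
```

View pics/top0.png

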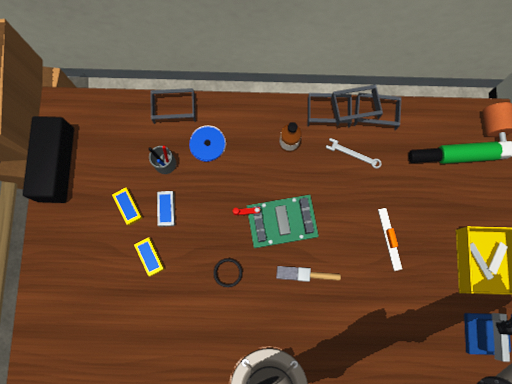

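View pics/side0.png

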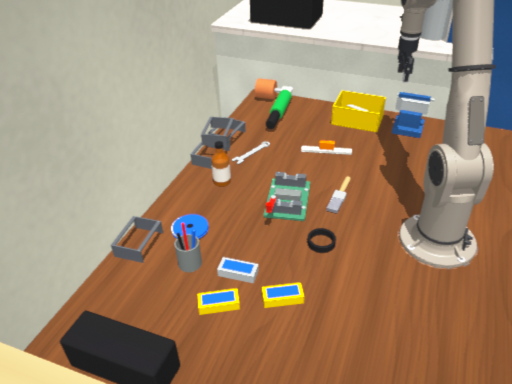

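The top view shows these cover-shaped candidates:
- White or grey steel with a blue top at (166,208).
- Yellow with blue at (126,206) and (148,257).
- Dark open frames at (173,105), (330,108) and (380,112).

The description fits (166,208). The bar is at (390,239), the fixture at (283,221), and the keeper knob is out at (236,211). I'll check the choice in one close crop and measure.

```bash
cat > h.py <<'E'
import cv2,numpy as np
from bench import r
def ray(n,uv,z,p=None):
    p=p or r.camera_params(n);T=p['world_from_camera']
    d=T[:3,:3]@np.array([(uv[0]-p['cx'])/p['fx'],(uv[1]-p['cy'])/p['fy'],1]);o=T[:3,3]
    return o+d*(z-o[2])/d[2]
def proj(n,P,p=None):
    p=p or r.camera_params(n);T=np.linalg.inv(p['world_from_camera']);c=T[:3,:3]@np.asarray(P,float)+T[:3,3]
    return np.array([p['fx']*c[0]/c[2]+p['cx'],p['fy']*c[1]/c[2]+p['cy']])
def rect(n,img,box,lo,hi,z,p=None):
    """largest blob of HSV range in box -> world centre, long-axis yaw(deg), sizes at height z"""
    x0,y0,x1,y1=box;m=cv2.inRange(cv2.cvtColor(img,cv2.COLOR_BGR2HSV),lo,hi)
    k=np.zeros_like(m);k[y0:y1,x0:x1]=m[y0:y1,x0:x1]
    c=max(cv2.findContours(k,cv2.RETR_EXTERNAL,cv2.CHAIN_APPROX_NONE)[0],key=cv2.contourArea)
    w=np.array([ray(n,q,z,p)[:2] for q in c[:,0]],np.float32)*1000
    (cx,cy),(a,b),t=cv2.minAreaRect(w)
    if a<b:a,b,t=b,a,t+90
    return np.round([cx,cy,(t+90)%180-90,a,b],1), c[:,0].mean(0)
E
python3 - <<'E'
from h import *
f=cv2.imread('pics/top0.png')
B=((100,120,60),(125,255,255))
print('cover film',rect('top',f,(155,185,178,230),*B,.030))
W=((0,0,150),(180,70,255))
print('cover white',rect('top',f,(152,185,180,232),*W,.030))
print('bar white',rect('top',f,(370,200,410,275),*W,.012))
print('grip',rect('top',f,(370,200,410,275),(3,150,120),(25,255,255),.047))
print('plate',rect('top',f,(235,185,330,255),(60,60,30),(95,255,255),.012))
print('former',ray('top',(282,220),.037))
print('knob',rect('top',f,(228,203,245,218),(0,150,60),(8,255,255),.094))
a=cv2.resize(f[180:240,145:190],None,fx=8,fy=8,interpolation=2)
b=cv2.resize(f[185:255,230:325],None,fx=7,fy=7,interpolation=2)[:480,:]
cv2.imwrite('pics/crop.png',np.hstack([a,b[:, :430]]))
E
```

```text
cover film (array([538.9, 342.9,   3.7,  87.6,  32. ]), array([164.91666667, 207.97222222]))
cover white (array([537.9, 342.9,   3.8, 111. ,  50.9]), array([164.78125   , 207.97916667]))
bar white (array([ 461.6, -375.9,   13.4,  201.1,   27.1]), array([389.07534247, 239.19178082]))
grip (array([ 461.9, -375.7,   12.5,   58.8,   20.7]), array([392.63043478, 237.47826087]))
plate (array([509.7, -31.7, -78.5, 208.7, 140. ]), array([275.21959459, 221.23310811]))
former [ 0.50818744 -0.03057053  0.037     ]
knob (array([524.2, 107.3, -88.2,  36.7,  24.7]), array([238.38235294, 211.        ]))
```

View pics/crop.png

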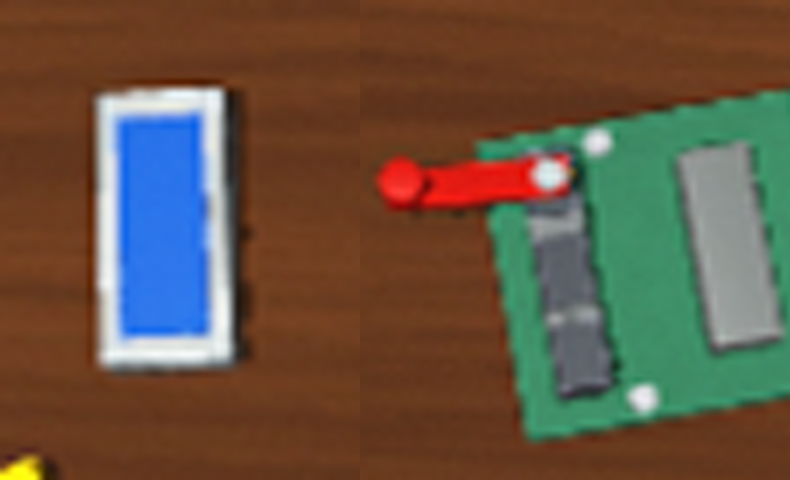

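The crop confirms it: the cover is plain steel with blue film, centred at about (166,208) in the top view, and the keeper points out at about 1.57 rad. Next I'll move over the fixture and measure it with the wrist camera.

```bash
cat >> h.py <<'E'
from scipy.spatial.transform import Rotation as Ro
def go(P,yaw=None):
    """shift (cm, tool axes) and twist (deg) from the present pose to world P (mm), tool-x yaw"""
    o=r.get_obs();R=Ro.from_rotvec(o['orientation']).as_matrix()
    y0=np.degrees(np.arctan2(R[1,0],R[0,0]));d=R.T@(np.asarray(P)/1000-o['tcp_pos'])*100
    print('at',np.round(o['tcp_pos']*1000,1),'yaw',round(y0,1),'-> shift cm',np.round(d,2),'twist',None if yaw is None else round(-((yaw-y0+180)%360-180),1),'t',o['clock'],'w',round(o['grip_width']*1000,1),'F',np.round(o['contact_force'],1),'tilt',np.round(R[:,2],3))
E
python3 - <<'E'
from h import *
go([450,-60,280],11)
for p in((163,158),(290,135),(153,150)): print(ray('top',p,.1))
E
```

```text
at [ 237.5 -631.3  244.4] yaw 20.6 -> shift cm [ 40.01 -45.99  -3.49] twist 9.6 t 0.1 w 85.8 F [ 0.1 -0.3  0.4] tilt [-0.001  0.001 -1.   ]
[0.68331673 0.34568704 0.1       ]
[ 0.76868478 -0.04785181  0.1       ]
[0.70822432 0.37851616 0.1       ]
```

>>> move_arm --rows '[1, -1.2, -0.5, 0, 4, -4.6, -1.5, 1, 8, -9.2, -3, 3, 12.5, -14.4, -4, 5, 17, -19.5, -4, 7, 21.5, -24.7, -4, 9, 26, -29.9, -4, 9.6, 30.5, -35, -4, 9.6, 34.8, -40, -4, 9.6, 38, -43.7, -4, 9.6]' --fingers 1

```text
clock: 1.35
tcp_pos: [0.4321, -0.1056, 0.2858]
orientation: [3.126, 0.302, 0.001]
contact_force: [0.8, -1.1, -0.4]
grip_width: 0.0853
gripper_force: 0.0
```

>>> move_arm --rows '[1, -1.5, 0, 0, 1, -1.5, 0, 0]'

```text
clock: 1.6
tcp_pos: [0.4391, -0.0897, 0.2855]
orientation: [3.126, 0.308, 0.0]
contact_force: [-0.3, -1.1, -0.0]
grip_width: 0.0854
gripper_force: 0.0
```

```bash
python3 - <<'E'
from h import *
go([460,340,280],4)
p=r.camera_params('wrist');f=r.grab_frame('wrist');cv2.imwrite('pics/w1.png',f)
import pickle;pickle.dump(p,open('w1.pkl','wb'))
G=((60,60,30),(95,255,255))
try: print('plate',rect('wrist',f,(0,0,512,384),*G,.012,p))
except Exception as e: print(e)
E
```

```text
at [439.1 -89.7 285.5] yaw 11.3 -> shift cm [ 10.44 -41.74   0.54] twist 7.3 t 1.6 w 85.4 F [-0.3 -1.1 -0. ] tilt [ 0. -0. -1.]
plate (array([511.4, -31.8, -78.6, 208.3, 138.4]), array([212.72846715,  73.78686131]))
```

View pics/w1.png

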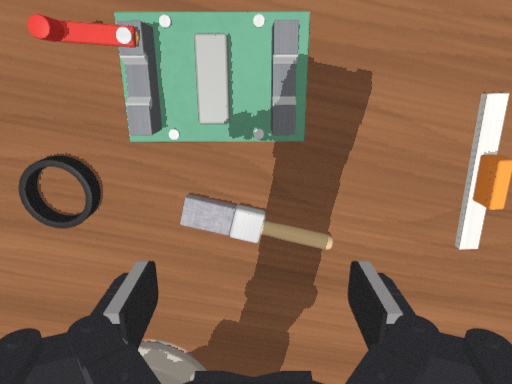

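The wrist view shows the plate around (212,75), the former at (212,78), the supports at (140,78) and (285,77), and the knob at (41,26). Both cameras put the fixture at about (510.7,-31.8) mm with yaw 11.4°. Next is the cover.

>>> move_arm --rows '[0.5, -2, 0, 1, 1.6, -6.5, 0, 3, 2.9, -11.5, 0, 5, 4.2, -16.7, 0, 7, 5.5, -22, 0, 7.3, 6.8, -27.2, 0, 7.3, 8.1, -32.4, 0, 7.3, 9.4, -37.5, 0, 7.3, 10.2, -40.8, 0, 7.3, 10.4, -41.7, 0, 7.3]'

```text
clock: 2.9
tcp_pos: [0.4618, 0.338, 0.2849]
orientation: [3.14, 0.103, -0.001]
contact_force: [-0.4, -1.0, -0.9]
grip_width: 0.0851
gripper_force: 0.0
```

>>> move_arm --rows '[0, 0, 0, 0, 0, 0, 0, 0]'

```text
clock: 3.15
tcp_pos: [0.4625, 0.3352, 0.2852]
orientation: [3.139, 0.097, 0.0]
contact_force: [0.2, -0.5, 0.3]
grip_width: 0.0859
gripper_force: 0.0
```

```bash
python3 - <<'E'
from h import *
go([538.5,342.9,22],3.8)
p=r.camera_params('wrist');f=r.grab_frame('wrist');cv2.imwrite('pics/w2.png',f)
print(proj('wrist',[.5385,.3429,.03],p))
u,v=proj('wrist',[.5385,.3429,.03],p).astype(int)
print('film',rect('wrist',f,(u-50,max(v-70,0),u+50,v+70),(100,120,60),(125,255,255),.03,p))
E
```

```text
at [462.5 335.2 285.2] yaw 3.6 -> shift cm [ 7.63 -0.34 26.32] twist -0.2 t 3.15 w 85.9 F [ 0.2 -0.5  0.3] tilt [ 0.    -0.002 -1.   ]
[249.04651948  85.71919977]
film (array([539.4, 343.9,   5. ,  89.1,  35.4]), array([248.3304721 ,  82.84120172]))
```

>>> move_arm --rows '[1, 0, 3, -0.8, 3, -0.2, 7, -0.8, 5, -0.3, 11, -0.8, 7, -0.4, 15, -0.8, 7.7, -0.4, 18, -0.8, 7.7, -0.4, 19, -0.8, 7.7, -0.4, 19, -0.8]'

```text
clock: 4.08
tcp_pos: [0.538, 0.3459, 0.0955]
orientation: [3.139, 0.123, -0.001]
contact_force: [0.5, -0.9, 0.2]
grip_width: 0.0852
gripper_force: 0.0
```

```bash
python3 -c "
from h import *
go([539,343.4,22],4.4)"
```

```text
at [538.  345.9  95.5] yaw 4.5 -> shift cm [0.08 0.25 7.35] twist 0.1 t 4.075 w 85.2 F [ 0.5 -0.9  0.2] tilt [-0.    -0.001 -1.   ]
```

>>> move_arm --rows '[0.1, 0.2, 2, 0, 0.1, 0.2, 4, 0, 0.1, 0.2, 6, 0, 0.1, 0.2, 7.3, 0, 0.1, 0.2, 7.3, 0]'

```text
clock: 4.7
tcp_pos: [0.5386, 0.3441, 0.0208]
orientation: [3.138, 0.124, -0.003]
contact_force: [-0.4, 0.6, 0.7]
grip_width: 0.0853
gripper_force: 0.0
```

>>> move_arm --rows '[0, 0, 0, 0, 0, 0, 0, 0, 0, 0, 0, 0, 0, 0, 0, 0, 0, 0, 0, 0, 0, 0, 0, 0]' --fingers 0.3 --newtons 50

```text
clock: 5.45
tcp_pos: [0.5401, 0.3451, 0.0233]
orientation: [-3.138, -0.124, -0.002]
contact_force: [-1.2, -0.4, 6.5]
grip_width: 0.0489
gripper_force: 53.4
```

```bash
python3 -c "
from h import *
go([539,343.4,200],4.4);print(r.tips_ahead,r.get_obs()['gripper_force'])"
```

```text
at [540.1 345.1  23.3] yaw 4.5 -> shift cm [ -0.09   0.15 -17.67] twist 0.1 t 5.45 w 48.9 F [-1.2 -0.4  6.5] tilt [ 0.002  0.001 -1.   ]
0.014 53.35418075323105
```

>>> move_arm --rows '[0, 0, -2, 0, 0, 0, -6, 0, 0, 0.5, -11, 0, -0.5, 3, -14.5, -1, -1.2, 8, -15, -3, -2, 13, -15, -5, -2.8, 18.2, -15, -6.9, -3.6, 23.4, -15, -6.9, -4.4, 28.6, -15, -6.9, -5.2, 33.8, -15, -6.9]'

```text
clock: 6.7
tcp_pos: [0.5136, 0.0018, 0.1731]
orientation: [3.126, 0.312, 0.001]
contact_force: [0.7, -0.5, -1.7]
grip_width: 0.049
gripper_force: 52.5
```

```bash
python3 -c "
from h import *
go([511.5,-31.8,150],11.4)"
```

```text
at [513.6   1.8 173.1] yaw 11.4 -> shift cm [-0.87  3.25  2.31] twist 0.0 t 6.7 w 49.0 F [ 0.7 -0.5 -1.7] tilt [ 0. -0. -1.]
```

>>> move_arm --rows '[-0.3, 1.2, 0, 0, -0.6, 2.5, 0, 0, -0.9, 3.2, 1, 0, -0.9, 3.2, 3, 0, -0.9, 3.2, 5, 0, -0.9, 3.2, 6, 0, -0.9, 3.2, 6, 0, -0.9, 3.2, 6, 0]'

```text
clock: 7.7
tcp_pos: [0.5122, -0.0292, 0.1128]
orientation: [-3.126, -0.313, -0.001]
contact_force: [0.1, 0.0, -2.5]
grip_width: 0.0492
gripper_force: 52.4
```

```bash
python3 - <<'E'
from h import *
go([511.5,-31.8,34],11.4)
p=r.camera_params('wrist');f=r.grab_frame('wrist');cv2.imwrite('pics/w3.png',f)
s=r.grab_frame('side');q=proj('side',[.51,-.03,.1]).astype(int);print(q)
t=r.grab_frame('top')
a=cv2.resize(f,None,fx=.8,fy=.8);b=cv2.resize(s[q[1]-50:q[1]+50,q[0]-60:q[0]+60],None,fx=3,fy=3,interpolation=2)
H=max(a.shape[0],b.shape[0]);pad=lambda i:cv2.copyMakeBorder(i,0,H-i.shape[0],0,0,0)
cv2.imwrite('pics/w3s.png',np.hstack([pad(a),pad(b)]))
E
```

```text
at [512.2 -29.2 112.8] yaw 11.4 -> shift cm [-0.13  0.24  7.88] twist 0.0 t 7.7 w 49.2 F [ 0.1  0.  -2.5] tilt [ 0.001  0.    -1.   ]
[287 176]
```

View pics/w3s.png

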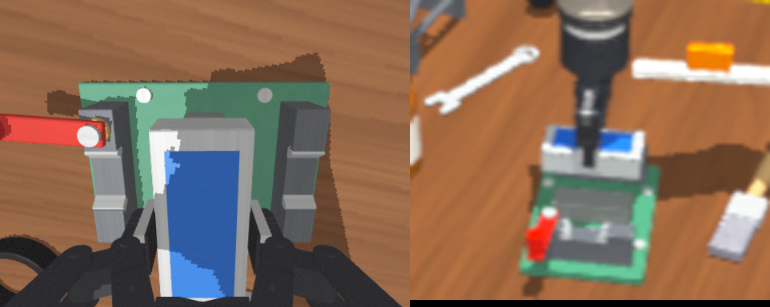

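The wrist view shows the cover held level over the former, with the far edge of its top at about row 131 (164 unscaled). The side view agrees. I'll check the offset along the grip before lowering.

```bash
python3 - <<'E'
from h import *
o=r.get_obs();p=r.camera_params('wrist')
R=Ro.from_rotvec(o['orientation']).as_matrix()
for z in(.118,.121,.124):
  for uv in((190,164),(250,164),(312,164)):
    print(z,uv,np.round((R.T@(ray('wrist',uv,z,p)-o['tcp_pos']))*1000,1))
E
```

```text
0.118 (190, 164) [ 53.7 -23.2  -5. ]
0.118 (250, 164) [53.6 -0.7 -5. ]
0.118 (312, 164) [53.6 22.6 -5. ]
0.121 (190, 164) [ 54.4 -22.7  -8. ]
0.121 (250, 164) [54.4 -0.6 -8. ]
0.121 (312, 164) [54.3 22.1 -8. ]
0.124 (190, 164) [ 55.2 -22.1 -11. ]
0.124 (250, 164) [ 55.1  -0.6 -11. ]
0.124 (312, 164) [ 55.1  21.6 -11. ]
```

>>> move_arm --rows '[-0.1, 0.2, 0, 0, -0.1, 0.2, 1, 0, -0.1, 0.2, 2.5, 0, -0.1, 0.2, 4, 0, -0.1, 0.2, 4.5, 0, -0.1, 0.2, 4.5, 0]'

```text
clock: 8.6
tcp_pos: [0.5108, -0.0316, 0.0667]
orientation: [-3.126, -0.313, 0.002]
contact_force: [0.5, 0.3, -1.6]
grip_width: 0.0493
gripper_force: 52.5
```

```bash
python3 - <<'E'
from h import *
go([511.3,-31.8,36],11.4)
E
```

```text
at [510.8 -31.6  66.7] yaw 11.4 -> shift cm [0.04 0.03 3.07] twist 0.0 t 8.6 w 49.3 F [ 0.5  0.3 -1.6] tilt [-0.001  0.    -1.   ]
```

>>> move_arm --rows '[0, 0, 0.7, 0, 0, 0, 1.4, 0, 0, 0, 2.1, 0, 0, 0, 2.5, 0, 0, 0, 2.8, 0, 0, 0, 3, 0, 0, 0, 3, 0]'

```text
clock: 9.48
tcp_pos: [0.5111, -0.0318, 0.0373]
orientation: [3.126, 0.312, -0.0]
contact_force: [-0.2, -0.7, -1.9]
grip_width: 0.0489
gripper_force: 52.5
```

>>> move_arm --rows '[0, 0, 0.1, 0, 0, 0, 0.2, 0, 0, 0, 0.2, 0, 0, 0, 0.2, 0]'

```text
clock: 9.98
tcp_pos: [0.5112, -0.0318, 0.0353]
orientation: [3.126, 0.312, 0.0]
contact_force: [0.1, -0.3, -2.0]
grip_width: 0.0491
gripper_force: 52.5
```

>>> move_arm --rows '[0, 0, 0.1, 0, 0, 0, 0.2, 0, 0, 0, 0.2, 0]'

```text
clock: 10.35
tcp_pos: [0.5113, -0.0318, 0.0352]
orientation: [3.125, 0.312, 0.0]
contact_force: [-8.1, -1.9, 23.3]
grip_width: 0.0491
gripper_force: 55.5
```

>>> move_arm --rows '[0, 0, -0.1, 0, 0, 0, -0.1, 0, 0, 0, -0.1, 0, 0, 0, -0.1, 0]' --fingers 0.85

```text
clock: 10.85
tcp_pos: [0.5111, -0.0318, 0.0341]
orientation: [-3.126, -0.312, 0.001]
contact_force: [-0.8, 0.6, -0.9]
grip_width: 0.0727
gripper_force: 0.0
```

>>> move_arm --rows '[0, 0, -1, 0, 0, 0, -3, 0, 0, 0, -7, 0, 0, 0, -12, 0, -1.5, 2, -15, 0, -3, 5, -16.5, 0, -4.5, 9, -17, 0, -6, 13.5, -17, 0, -6, 15, -17, 0]'

```text
clock: 11.98
tcp_pos: [0.4809, -0.1941, 0.2048]
orientation: [3.125, 0.305, -0.001]
contact_force: [0.1, 0.1, 1.1]
grip_width: 0.0727
gripper_force: 0.0
```

```bash
python3 - <<'E'
from h import *
go([461.8,-375.8,120],13)
p=r.camera_params('wrist');f=r.grab_frame('wrist');cv2.imwrite('pics/w4.png',f)
print('film',rect('wrist',f,(0,0,512,384),(100,120,40),(125,255,255),.042,p))
t=r.grab_frame('top');cv2.imwrite('pics/t4.png',t)
print('top film',rect('top',t,(240,190,325,250),(100,120,40),(125,255,255),.042))
for z in (.047,):
  print('grip',rect('wrist',f,(0,0,512,384),(3,150,120),(22,255,255),z,p))
E
```

```text
at [ 480.9 -194.1  204.8] yaw 11.1 -> shift cm [-5.38 17.45  8.51] twist -1.9 t 11.975 w 72.7 F [0.1 0.1 1.1] tilt [-0.    -0.001 -1.   ]
film (array([511. , -32.4,  11.8,  89.6,  35.5]), array([ 69.29765886, 104.02341137]))
top film (array([509.6, -32.8,  12.3,  88.6,  34.2]), array([282.875     , 219.47222222]))
grip (array([ 466.9, -366.6,   13.2,   69.4,   32.4]), array([431.5497076 , 224.23391813]))
```

View pics/w4.png

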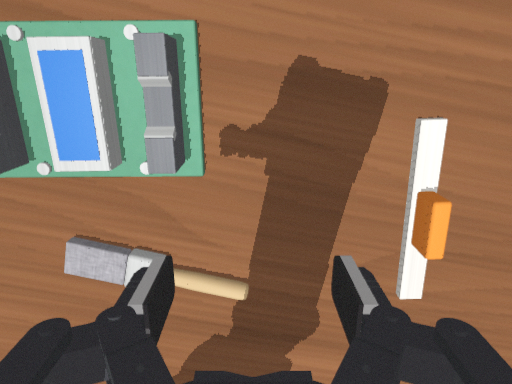

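The cover is seated: its film centre is at (511,-32.4), with yaw about 11.8° at z = 42 mm, and it sits centred between the supports. The bar's top runs from (418–446,118) to (398–423,299), with the orange grip at (433,225). Next I'll compute the bar pose.

```bash
python3 - <<'E'
from h import *
p=r.camera_params('wrist')
P=[ray('wrist',u,.012,p)*1000 for u in((421,118),(446,118),(423,299),(402,299))]
print(np.round(P,1)[:,:2], np.mean(P,0))
far=(P[0]+P[1])/2;near=(P[2]+P[3])/2;print(np.linalg.norm(far-near),np.degrees(np.arctan2(*(far-near)[1::-1])))
# grip top face corners
Q=[ray('wrist',u,.047,p)*1000 for u in((420,195),(449,196),(424,258),(444,257))]
print(np.round(Q,1)[:,:2])
go([462,-375.8,120],13.3)
E
```

```text
[[ 560.6 -337.7]
 [ 565.1 -360.7]
 [ 370.4 -410.9]
 [ 365.8 -387.6]] [ 465.48820012 -374.19835244   12.        ]
201.10748951652116 14.41306370990761
[[ 496.3 -343.2]
 [ 500.5 -369.2]
 [ 436.1 -369.6]
 [ 440.9 -388.1]]
at [ 482.1 -192.1  204.6] yaw 11.2 -> shift cm [-5.56 17.62  8.47] twist -2.1 t 12.075 w 72.6 F [-0.1  0.7  0.9] tilt [ 0.001 -0.    -1.   ]
```

>>> move_arm --rows '[-0.8, 2, 0, -1, -2, 6, 1, -2.3, -3.5, 11, 3, -2.3, -5, 16, 6, -2.3, -5.4, 17.6, 8, -2.3, -5.4, 17.6, 8.5, -2.3, -5.4, 17.6, 8.5, -2.3]' --fingers 0.6

```text
clock: 12.95
tcp_pos: [0.4652, -0.3713, 0.1197]
orientation: [-3.117, -0.38, -0.001]
contact_force: [-0.6, -0.1, 0.8]
grip_width: 0.0516
gripper_force: 0.0
```

```bash
python3 - <<'E'
from h import *
go([463,-375.5,31],13.5)
E
```

```text
at [ 465.2 -371.3  119.7] yaw 13.9 -> shift cm [-0.32  0.37  8.87] twist 0.4 t 12.95 w 51.6 F [-0.6 -0.1  0.8] tilt [ 0.001  0.001 -1.   ]
```

>>> move_arm --rows '[-0.3, 0.3, 1.5, 0.4, -0.3, 0.3, 4, 0.4, -0.3, 0.3, 6.5, 0.4, -0.3, 0.3, 8.2, 0.4, -0.3, 0.3, 8.7, 0.4, -0.3, 0.3, 8.7, 0.4]'

```text
clock: 13.7
tcp_pos: [0.462, -0.3775, 0.0325]
orientation: [3.12, 0.364, 0.0]
contact_force: [-0.5, 0.7, 1.1]
grip_width: 0.0516
gripper_force: 0.0
```

```bash
python3 - <<'E'
from h import *
go([463,-375.5,32],13.5)
E
```

```text
at [ 462.  -377.5   32.5] yaw 13.3 -> shift cm [ 0.14 -0.17  0.05] twist -0.2 t 13.7 w 51.6 F [-0.5  0.7  1.1] tilt [ 0. -0. -1.]
```

>>> move_arm --rows '[0, 0, 0, 0, 0, 0, 0, 0, 0, 0, 0, 0, 0, 0, 0, 0, 0, 0, 0, 0, 0, 0, 0, 0]' --fingers 0 --newtons 60

```text
clock: 14.45
tcp_pos: [0.4623, -0.3779, 0.0332]
orientation: [3.119, 0.364, 0.002]
contact_force: [-0.5, 0.2, 5.9]
grip_width: 0.0171
gripper_force: 59.7
```

>>> move_arm --rows '[0, 0, -2, 0, 0, 0, -6, 0, 0, -0.5, -11, -4, 1, -3, -15, -12, 3, -7.5, -16.5, -21, 5, -12.7, -17, -30, 7, -17.9, -17, -39, 9, -23, -17, -48, 10.8, -28, -17, -57, 12, -31, -17, -66]'

```text
clock: 15.7
tcp_pos: [0.5067, -0.0452, 0.2033]
orientation: [2.41, 2.015, 0.0]
contact_force: [0.7, -0.0, -2.4]
grip_width: 0.017
gripper_force: 58.8
```

```bash
python3 - <<'E'
from h import *
go([510.7,-31.8,150],101.4)
E
```

```text
at [506.7 -45.2 203.3] yaw 79.8 -> shift cm [1.39 0.15 5.33] twist -21.6 t 15.7 w 17.0 F [ 0.7 -0.  -2.4] tilt [ 0.001 -0.    -1.   ]
```

>>> move_arm --rows '[0.4, 0, 1, -7, 0.8, 0, 2.5, -14, 1.2, 0.1, 4.5, -20, 1.3, 0.1, 6, -21.5, 1.3, 0.1, 7, -21.5, 1.3, 0.1, 7.5, -21.5, 1.3, 0.1, 7.5, -21.5, 1.3, 0.1, 7.5, -21.5]'

```text
clock: 16.7
tcp_pos: [0.5108, -0.0357, 0.1278]
orientation: [2.002, 2.42, 0.001]
contact_force: [-0.1, -1.2, -1.9]
grip_width: 0.0171
gripper_force: 58.8
```

```bash
python3 - <<'E'
from h import *
go([510.7,-31.8,78],101.4)
p=r.camera_params('wrist');f=r.grab_frame('wrist');s=r.grab_frame('side');t=r.grab_frame('top')
q=proj('side',[.51,-.03,.08]).astype(int);u=proj('top',[.51,-.03,.08]).astype(int)
a=cv2.resize(f,None,fx=.9,fy=.9);b=cv2.resize(s[q[1]-55:q[1]+45,q[0]-55:q[0]+55],None,fx=3,fy=3,interpolation=2)
H=max(a.shape[0],b.shape[0]);pad=lambda i:cv2.copyMakeBorder(i,0,H-i.shape[0],0,0,0)
cv2.imwrite('pics/w5.png',np.hstack([pad(a),pad(b)]))
o=r.get_obs();R=Ro.from_rotvec(o['orientation']).as_matrix()
zb=o['tcp_pos'][2]-.0332+.012
m=cv2.inRange(cv2.cvtColor(f,cv2.COLOR_BGR2HSV),(0,0,150),(180,40,255))
print('TCP frame proj of bar far end', [proj('wrist',o['tcp_pos']+R@[.1,y,.0212],p).round(0) for y in(-.0125,.0125)])
E
```

```text
at [510.8 -35.7 127.8] yaw 100.8 -> shift cm [0.38 0.05 4.98] twist -0.6 t 16.7 w 17.1 F [-0.1 -1.2 -1.9] tilt [ 0.001 -0.    -1.   ]
TCP frame proj of bar far end [array([221.,  36.]), array([283.,  35.])]
```

View pics/w5.png

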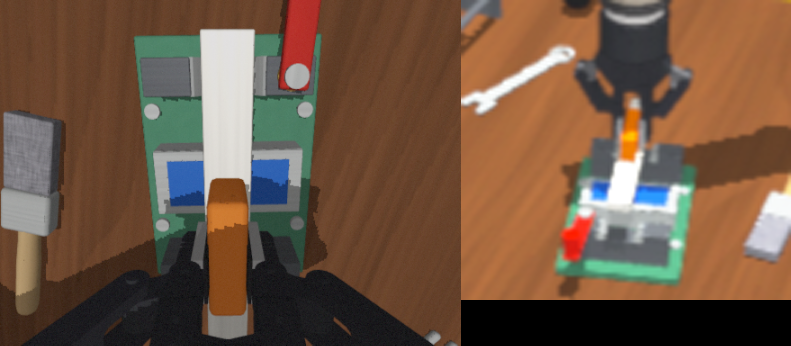

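The bar's far end is at (224–281,33), against a prediction of (221–283,36), so it is held centred to within about 1 mm. It sits over the notches, clear of the keeper. Next I'll lower it.

>>> move_arm --rows '[0.3, 0, 0, -0.6, 0.3, 0, 1, -0.6, 0.3, 0, 2.2, -0.6, 0.3, 0, 3, -0.6, 0.3, 0, 3.4, -0.6, 0.3, 0, 3.4, -0.6]'

```text
clock: 17.6
tcp_pos: [0.5098, -0.0326, 0.093]
orientation: [-1.989, -2.431, 0.0]
contact_force: [0.3, -1.4, -2.6]
grip_width: 0.0167
gripper_force: 58.8
```

```bash
python3 - <<'E'
from h import *
go([510.7,-32.5,78.5],101.4)
E
```

```text
at [509.8 -32.6  93. ] yaw 101.4 -> shift cm [-0.01  0.09  1.45] twist 0.0 t 17.6 w 16.7 F [ 0.3 -1.4 -2.6] tilt [-0.001  0.    -1.   ]
```

>>> move_arm --rows '[0, 0.1, 0.3, 0, 0, 0.1, 0.6, 0, 0, 0.1, 0.9, 0, 0, 0.1, 1.1, 0, 0, 0.1, 1.3, 0, 0, 0.1, 1.4, 0, 0, 0.1, 1.4, 0]'

```text
clock: 18.48
tcp_pos: [0.5109, -0.0325, 0.0792]
orientation: [-1.989, -2.431, 0.0]
contact_force: [-0.1, -0.2, -2.7]
grip_width: 0.0171
gripper_force: 58.8
```

>>> move_arm --rows '[0, 0, 0.05, 0, 0, 0, 0.1, 0, 0, 0, 0.15, 0, 0, 0, 0.2, 0, 0, 0, 0.2, 0]'

```text
clock: 19.1
tcp_pos: [0.511, -0.0325, 0.0782]
orientation: [1.989, 2.431, -0.001]
contact_force: [-4.1, -0.8, 9.5]
grip_width: 0.017
gripper_force: 60.7
```

Contact came at z = 78.2, as predicted. Release, rise, and work out the keeper push.

>>> move_arm --rows '[0, 0, -0.1, 0, 0, 0, -0.1, 0, 0, 0, -0.1, 0, 0, 0, -0.1, 0]' --fingers 0.5

```text
clock: 19.6
tcp_pos: [0.5109, -0.0325, 0.0782]
orientation: [-1.99, -2.431, -0.0]
contact_force: [-0.3, -0.2, -0.3]
grip_width: 0.0429
gripper_force: 0.0
```

>>> move_arm --rows '[0, 0, -1, 0, 0, 0, -3, 0, 0, 0, -6, 0, 0, 0, -9, 0, 0, 0, -10, 0, 0, 0, -10, 0]'

```text
clock: 20.35
tcp_pos: [0.5113, -0.0327, 0.1792]
orientation: [1.989, 2.43, 0.001]
contact_force: [-0.5, 0.9, -0.7]
grip_width: 0.0427
gripper_force: 0.0
```

```bash
python3 - <<'E'
from h import *
import pickle
p1=pickle.load(open('w1.pkl','rb'))
F=np.array([511,-31.9]);a=np.radians(11.4);M=np.array([[np.cos(a),-np.sin(a)],[np.sin(a),np.cos(a)]])
k=ray('wrist',(41,26),.094,p1)[:2]*1000
kf=M.T@(k-F);print('knob fixture',kf,'theta',np.arctan2(kf[1]-76,40-kf[0]))
print('pivot world',F+M@[40,76])
t=r.grab_frame('top');cv2.imwrite('pics/t6.png',t)
print('bar grip top',rect('top',t,(240,180,325,250),(3,150,120),(25,255,255),.092))
for th in(1.6,1.2,.8,.4,0):
  c=np.array([40,76])+65*np.array([-np.cos(th),np.sin(th)])
  for off in (26,):
    print(th,'pusher',np.round(F+M@(c+off*np.array([np.sin(th),np.cos(th)])),1),'knob',np.round(F+M@c,1))
go([511,-31.9,180],101.4)
print(r.get_obs()['joints'].round(2))
E
```

```text
knob fixture [ 45.21607363 137.96583543] theta 1.6547749557546627
pivot world [535.18888912  50.50690289]
bar grip top (array([503.1, -15.4, -88.4,  24.5,  18.4]), array([277.82608696, 219.        ]))
1.6 pusher [549.8 119. ] knob [524.2 114.6]
1.2 pusher [522.  119.3] knob [500.1 105.2]
0.8 pusher [496.3 108.7] knob [481.6  87.3]
0.4 pusher [476.7  89. ] knob [471.5  63.5]
0 pusher [466.3  63.1] knob [471.5  37.7]
at [510.7 -32.8 178.2] yaw 101.4 -> shift cm [ 0.08  0.05 -0.18] twist -0.0 t 20.4 w 42.8 F [ 0.4 -0.4 -0.7] tilt [ 0. -0. -1.]
[ 0.68  0.44 -0.91  1.96  0.43  0.95 -0.24]
```

>>> move_arm --rows '[0.5, 0.4, 0, 6, 2, 1.2, 0, 15, 4, 2.4, 0, 25, 6, 3.6, 0, 35, 8, 4.8, 0, 45, 10, 6, 0, 55, 12, 7.1, 0, 65, 13.5, 8, 0, 75, 14, 8.2, 1, 85, 14, 8.2, 2, 91.7]' --fingers 0 --newtons 30

```text
clock: 21.65
tcp_pos: [0.5628, 0.1216, 0.1567]
orientation: [3.131, 0.261, -0.003]
contact_force: [0.6, 0.6, -1.2]
grip_width: -0.0005
gripper_force: 0.0
```

```bash
cat > push.py <<'E'
from h import *
F=np.array([511,-31.9]);a=np.radians(11.4);M=np.array([[np.cos(a),-np.sin(a)],[np.sin(a),np.cos(a)]])
def tgt(th,off):
  c=np.array([40,76])+65*np.array([-np.cos(th),np.sin(th)])
  return F+M@(c+off*np.array([np.sin(th),np.cos(th)])),101.4-np.degrees(th)
def ways(L,z=92):
  o=r.get_obs();R=Ro.from_rotvec(o['orientation']).as_matrix();y0=np.degrees(np.arctan2(R[1,0],R[0,0]))
  for th,off in L:
    P,y=tgt(th,off);d=R.T@(np.array([*P,z])/1000-o['tcp_pos'])*100
    print(th,off,'shift',d.round(2),'twist',round(y0-y,1))
  print(o['clock'],o['tcp_pos'].round(4),round(y0,1),o['grip_width'],o['contact_force'].round(1))
E
python3 -c "
from push import *
ways([(1.6,40)])
f=r.grab_frame('wrist');cv2.imwrite('pics/w7.png',f);p=r.camera_params('wrist')
print('red',rect('wrist',f,(0,0,512,384),(0,150,60),(8,255,255),.094,p))
t=r.grab_frame('top');cv2.imwrite('pics/t7.png',t)
"
```

```text
1.6 40 shift [0.09 0.04 6.47] twist -0.2
21.65 [0.5628 0.1216 0.1567] 9.5 -0.0004928071906887141 [ 0.6  0.6 -1.2]
red (array([546.3,  89.9, -83.4,  69.8,  17.8]), array([298.07874016, 248.41338583]))
```

>>> move_arm --rows '[0, 0, 1.5, -0.2, 0.1, 0, 3.5, -0.2, 0.1, 0, 5.5, -0.2, 0.1, 0, 6.4, -0.2, 0.1, 0, 6.4, -0.2, 0.1, 0, 6.4, -0.2]'

```text
clock: 22.5
tcp_pos: [0.565, 0.1214, 0.0948]
orientation: [-3.13, -0.272, -0.001]
contact_force: [0.7, 0.6, 0.6]
grip_width: -0.0
gripper_force: 0.0
```

```bash
python3 -c "
from push import *
ways([(1.65,30),(1.6,21),(1.5,21),(1.4,21),(1.25,21),(1.1,21),(.95,21),(.8,21),(.65,21),(.5,21),(.35,21)])"
```

```text
1.65 30 shift [-0.81  0.14  0.28] twist 3.1
1.6 21 shift [-2.03 -0.03  0.27] twist 0.2
1.5 21 shift [-2.69 -0.21  0.27] twist -5.5
1.4 21 shift [-3.36 -0.32  0.27] twist -11.3
1.25 21 shift [-4.39 -0.36  0.27] twist -19.9
1.1 21 shift [-5.4  -0.25  0.27] twist -28.5
0.95 21 shift [-6.39  0.01  0.27] twist -37.0
0.8 21 shift [-7.33  0.42  0.27] twist -45.6
0.65 21 shift [-8.2   0.96  0.27] twist -54.2
0.5 21 shift [-8.98  1.63  0.27] twist -62.8
0.35 21 shift [-9.65  2.41  0.27] twist -71.4
22.5 [0.565  0.1214 0.0948] 9.9 -1.5689343491439998e-05 [0.7 0.6 0.6]
```

>>> move_arm --rows '[-1, 0.1, 0.2, 0, -2, 0, 0.2, 0, -2.7, -0.2, 0.2, -5.5, -3.4, -0.3, 0.2, -11.3, -4, -0.35, 0.2, -17, -4.7, -0.35, 0.2, -23, -5.4, -0.25, 0.2, -28.5, -6.4, 0, 0.2, -37, -6.4, 0, 0.2, -37]'

```text
clock: 23.62
tcp_pos: [0.5006, 0.1096, 0.0924]
orientation: [2.882, 1.249, -0.001]
contact_force: [-0.0, -0.0, 0.5]
grip_width: -0.0003
gripper_force: 0.0
```

```bash
python3 -c "
from push import *
ways([(.95,21),(.8,21),(.7,21),(.6,21),(.5,21),(.4,21),(.3,21),(.2,21),(.1,21),(.05,21),(0,21)])
t=r.grab_frame('top');s=r.grab_frame('side')
q=proj('side',[.5,.05,.08]).astype(int);u=proj('top',[.5,.05,.08]).astype(int)
b=[cv2.resize(i[v[1]-50:v[1]+50,v[0]-60:v[0]+60],None,fx=3.3,fy=3.3,interpolation=2) for i,v in((s,q),(t,u))]
cv2.imwrite('pics/p8.png',np.hstack(b))"
```

```text
0.95 21 shift [0.14 0.06 0.04] twist -0.1
0.8 21 shift [-0.85 -0.18  0.04] twist -8.7
0.7 21 shift [-1.53 -0.25  0.04] twist -14.5
0.6 21 shift [-2.21 -0.26  0.04] twist -20.2
0.5 21 shift [-2.89 -0.2   0.05] twist -25.9
0.4 21 shift [-3.56 -0.07  0.05] twist -31.6
0.3 21 shift [-4.22  0.13  0.05] twist -37.4
0.2 21 shift [-4.85  0.39  0.05] twist -43.1
0.1 21 shift [-5.45  0.71  0.05] twist -48.8
0.05 21 shift [-5.74  0.89  0.05] twist -51.7
0 21 shift [-6.02  1.09  0.05] twist -54.6
23.625 [0.5006 0.1096 0.0924] 46.8 -0.00032016851544016837 [-0.  -0.   0.5]
```

View pics/p8.png

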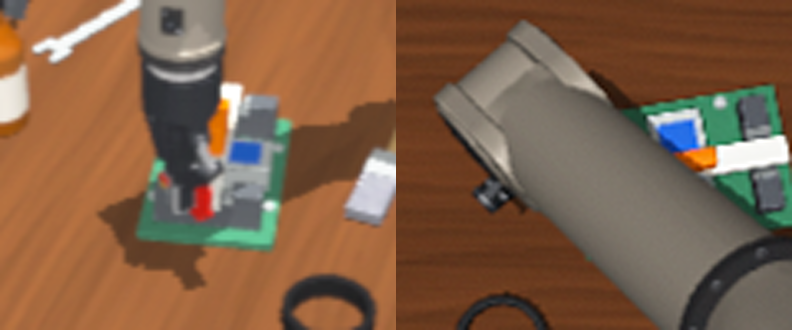

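The side view shows the red knob at about (205,200) in the crop, just ahead of the closed fingers and swinging in as planned. The bar is still in its notches. I'll carry on.

>>> move_arm --rows '[-0.8, -0.2, 0, -8.7, -1.5, -0.25, 0, -14.5, -2.2, -0.25, 0, -20, -2.9, -0.2, 0, -26, -3.6, -0.1, 0, -31.5, -4.2, 0.1, 0, -37.4, -4.8, 0.4, 0, -43, -5.2, 0.6, 0, -46.5, -5.2, 0.6, 0, -46.5]'

```text
clock: 24.85
tcp_pos: [0.4705, 0.0679, 0.0923]
orientation: [-2.157, -2.284, 0.0]
contact_force: [0.5, -0.5, -1.1]
grip_width: 0.0002
gripper_force: 0.0
```

```bash
python3 -c "
from push import *
ways([(.1,21),(0.05,21),(0,21),(0,18)])"
```

```text
0.1 21 shift [-0.28 -0.22  0.03] twist -2.4
0.05 21 shift [-0.61 -0.3   0.03] twist -5.3
0 21 shift [-0.95 -0.37  0.03] twist -8.1
0 18 shift [-1.25 -0.33  0.03] twist -8.1
24.85 [0.4705 0.0679 0.0923] 93.3 0.00018325076040581664 [ 0.5 -0.5 -1.1]
```

>>> move_arm --rows '[-0.3, -0.2, 0, -2.4, -0.6, -0.3, 0, -5.3, -0.8, -0.35, 0, -8, -0.95, -0.35, 0, -8, -0.95, -0.35, 0, -8]'

```text
clock: 25.48
tcp_pos: [0.4677, 0.059, 0.0925]
orientation: [-1.991, -2.43, -0.002]
contact_force: [0.4, 2.6, -0.8]
grip_width: -0.0
gripper_force: 1.1
```

>>> move_arm --rows '[-0.1, 0, 0, 0, -0.2, 0, 0, 0, -0.2, 0, 0, 0]'

```text
clock: 25.85
tcp_pos: [0.4678, 0.0588, 0.0925]
orientation: [-1.987, -2.431, -0.005]
contact_force: [-1.0, 8.6, -0.1]
grip_width: -0.0002
gripper_force: 3.9
```

>>> move_arm --rows '[-0.1, 0, 0, 0, -0.2, 0, 0, 0, -0.2, 0, 0, 0]'

```text
clock: 26.22
tcp_pos: [0.4678, 0.0586, 0.0926]
orientation: [-1.985, -2.431, -0.008]
contact_force: [-1.7, 12.8, -1.3]
grip_width: 0.0
gripper_force: 6.3
```

>>> move_arm --rows '[0.5, 0, 0, 0, 1.5, 0, 0, 0, 2.5, 0, -1, 0, 3, 0, -4, 0, 3, 0, -8, 0, 2, -5, -12, 0, 0, -9, -14, 0, -3, -12, -15, 0, -6, -14, -15, 0, -8, -14, -15, 0]'

```text
clock: 27.48
tcp_pos: [0.3459, -0.0534, 0.2427]
orientation: [1.992, 2.426, -0.006]
contact_force: [-0.7, -0.2, 0.4]
grip_width: 0.0
gripper_force: 0.0
```

```bash
python3 - <<'E'
from push import *
go([430,-60,240],101)
t=r.grab_frame('top');s=r.grab_frame('side');w=r.grab_frame('wrist')
q=proj('side',[.5,-.02,.06]).astype(int);u=proj('top',[.5,-.02,.06]).astype(int)
b=[cv2.resize(i[v[1]-50:v[1]+50,v[0]-60:v[0]+60],None,fx=3.3,fy=3.3,interpolation=2) for i,v in((s,q),(t,u))]
cv2.imwrite('pics/p9.png',np.hstack(b));cv2.imwrite('pics/w9.png',w)
k=rect('top',t,(u[0]-60,u[1]-50,u[0]+60,u[1]+50),(0,150,60),(8,255,255),.07);print('keeper',k)
print('knob home expected top px',proj('top',[*(F+M@[-25,76])/1000,.094]),'side',proj('side',[*(F+M@[-25,76])/1000,.094])-q+[60,50])
for x,y in((0,100),(0,-100)): print(proj('top',[*(F+M@[x,y])/1000,.057])-u+[60,50])
print(b[0].shape)
E
```

```text
at [345.9 -53.4 242.7] yaw 101.2 -> shift cm [-2.28  8.12  0.27] twist 0.2 t 27.475 w 0.0 F [-0.7 -0.2  0.4] tilt [-0.    -0.004 -1.   ]
keeper (array([497.5,  42.5,  11.5,  68.6,  18.8]), array([258.73584906, 221.30188679]))
knob home expected top px [260.35060443 228.77458541] side [63.06113562 54.16435539]
[33.21872271 52.65341943]
[96.25559203 41.81981683]
(330, 396, 3)
```

View pics/p9.png

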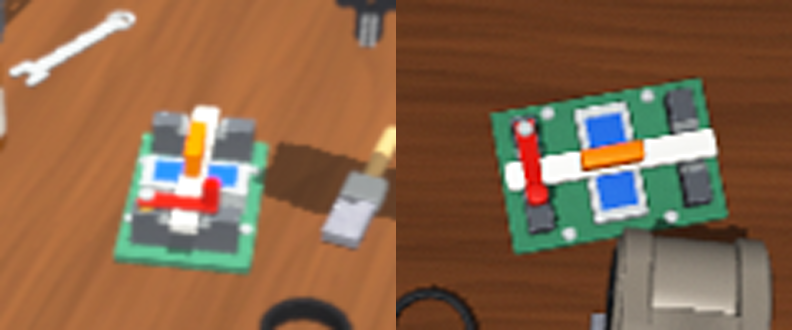

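The picture shows the red keeper lying across the bar's end at yaw 11.5°, against the fixture's 11.4°, and stopped hard when pushed. The bar lies flat with both ends past their supports, at crop x of about 510 and 715. The cover is seated and the bystanders in view are untouched.

```bash
python3 -c "
from bench import r
print(r.hand_in())"
```

```text
the job is handed in; nothing more can be done
None
```

I handed the job in at about 27.5 s: the cover is down on the green plate over the former, the bar lies in both notches with both ends past their supports, and the keeper was pushed until it stopped, fully home across the bar.

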